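# Take the basting pan off its deep guarded hook and stand it on the trivet

## Robot

A 6-joint arm with a two-finger parallel gripper is mounted at the origin on the work surface. World frame = base frame: x ahead of the robot, y to its left, z up, the work surface at z = 0. Lengths are in m, angles in rad, forces in N, time in s.
With the tool pointing down it reaches from about 0.425 to 0.95 m from the base axis. Payload 14.7 kg.
Tool frame: the origin (TCP) lies where the fingers leave the gripper's body, on its centre line; the fingertips stand 73 mm ahead of it and the grasp point (between the pads) lies 54 mm ahead of it (ctrl.nose_length is the distance from the TCP to the fingertips, in m); z points along the fingers, y is the line along which they close (so a half turn about z gives the same grasp; the last joint's range is limited). The gripper opens to 85 mm and grips with 20 to 120 N. Pads are 22 mm wide; open, the fingers measure 114 mm over their backs; the gripper's body (76 mm by 85 mm) begins 54 mm behind the grasp point. The pads swing forward as they close: fully open they stand 13 mm farther back than shut.
Start: joints at [-1.187, 0.48, 1.596, -0, 1.065, -0.047], TCP at [0.271, -0.591, 0.304] pointing down, gripper open.
Joint ranges: [-2.75, 2.75], [-0.82, 2.05], [0.23, 2.67], [-1.56, 4.7], [0.09, 2.69], [-2.92, 2.92]. Speed limits (rad/s): [1.89, 1.89, 2.39, 3.01, 3.01, 3.01].

## Interface

Orientations are given as [roll, pitch, yaw] about the fixed x, y, z axes, in that order (R = Rz(yaw) Ry(pitch) Rx(roll)).
In Python, from plant import sense, grab_frame, camera_info, ticket, ctrl gives the robot as it stands.
- The arm moves only by the tool drive_tool, never from a script. Its argument "deltas" is a list of rows, each a list of 3 entries, a list of its own where there are three numbers: the shift along the tool's x, y, z in m, then the turn about the tool's z in degrees, then the opening, from 0 (shut) to 1 (fully open). A call has 1 to 12 rows; each row is the pose to reach, as a shift and turn from the pose commanded when the call began, along the tool's axes at that moment; what a row does not reach only later rows make up. A row lasts 1/10 s, in which the tool goes at most 50 mm and 8.59 degrees, less where a joint would pass 70% of its speed; a pose out of reach is approached as far as the arm can. A call with a gripper value outside its range is refused whole. The fingers move at their own pace and stop on an object; "newtons" is the grip in N (left out, the last holds). Time passes only in rows, so rows that repeat a pose let the fingers close. It gives the time, the measured TCP pose, the force, the opening and the grip force at its end, in the units of the state.
- sense(): the state, without advancing time (a new reading comes with each control period).
- grab_frame(name): name is "side" or "top"; returns the picture (480x640x3 uint8, blue, green, red); there is no depth.
- camera_info(name): a dict with "intrinsics" (3x3 intrinsics, pixels), "k1" (the pictures are not rectified: a ray, as slopes to the right and down, at radius r is drawn at 1 + k1 r^2 times it, then the intrinsics apply), "rvec" (rotation vector, rad) and "tvec" (3), from world to camera coordinates, as OpenCV has them. Camera axes: x right, y down, z forward; pixel columns grow to the right and rows downward; lengths in m; the calibration is good to about 2 mm. A picture is of the moment at which its call begins. camera_info takes no time and is no camera call.
- ticket.close_job(): hands the job in; it is judged then, once.
The state is a dict: "t": time; "joints": joint angles; "joint_velocities": joint speeds; "joint_torque": joint torques, N m; "tool_pos": TCP position; "eef_rot": TCP orientation; "force": force on the tool from outside, world axes, zero at the start; "moment": the same for the moment, N m; "opening": opening from 0.0 (shut) to 1.0 (fully open); "grasp_force": force on a finger pad.
Only numpy, scipy, OpenCV 4.12 (cv2) and the standard library are available. Lean on these libraries where they do the work, as an engineer would, in place of code of your own. Each camera call takes 0.05 s, during which the arm holds its last target. There are 200 camera calls.

## Task

Lift the basting pan's handle past the upturned tips of its hook stand, feeling for the gap under the guard arms (its height is set differently every time), and ease it out on the open side without straining it against the stand. Then set the pan down gently, upright, in the middle of the palm of the mitt-shaped trivet and let go. Do not shove the trivet, and leave the other things where they are.

Things in the scene. Friction and masses are not known exactly. Their poses are not given: they have to be found in the camera images.
- pan: Empty stainless pan, 55 mm high, 140 mm across the base, 176 the rim, 0.35-0.7 kg. Rigid hoop handle: a straight bar 12 mm thick along the pan's y, axis 145 mm above the underside, on upright legs at y = +-95 mm. Origin: centre of the underside, z up. Hangs on the stand, x along the stand's x. Over 20 N against stand or trivet is too much: near contact move at 10-15 mm/s and watch the force.
- pan_grip (a point): Middle of the pan's handle bar, on its axis, 145 mm above the pan's underside; here a wooden grip with flat sides, 18 mm thick along the pan's x, 64 mm long along y, 24 mm high. Pinch it squarely by its flat sides from above, fingers closing along the stand's x, firmly, so that the pan does not swing.
- hook: Fixed rigid stand. Origin on the table under the resting bar, z up, +x from the open side to the posts (x 90 mm, 200 high); base plate 12 mm thick, x 65-135, 170 wide. The pan leaves along -x. Two like hooks, 8-10 mm thick, at y = +-72 mm, room between for the gripper. On each slides a clamped C-shaped clip, both alike: its lower end is the hook's upturned tip, its upper end a level guard arm.
- trivet: Oven-mitt-shaped trivet of hard red silicone, 10 mm thick, 0.3 kg, lying loose. Origin: underside, middle of the round palm (170 mm across); cuff (150 mm wide) along its -x to 130 mm, thumb on its +y side; z up. Over 20 N of pressing or a 30 mm shove is too much.
- crock: Bystander: white ceramic crock 104 mm across, 130 mm high, with steel skewers up to 235 mm high. Origin: centre of the underside.
- timer: Bystander: white plastic timer with a knob, 50 x 75 x 75 mm. Origin: centre of the underside.
- spatula: Bystander: spatula 270 mm long lying flat along its x. Origin: underside, near the middle.
- salt: Bystander: glass salt jar 52 mm across, 85 mm high. Origin: centre of the underside.
- sauce: Bystander: amber bottle 64 mm across, 190 mm high. Origin: centre of the underside.
- mug: Bystander: mug 80 mm across, 85 mm high. Origin: centre of the underside.
- matches: Bystander: matchbox 70 x 45 x 20 mm. Origin: centre of the underside.
- valley (a point): Midway between the hooks' valley floors, 190 mm up; stand axes. The bar rests here, axis 6 mm above, play in x 3 to 4 mm, between tip rods in front and rear rods (rising 30 mm) behind; further back, at x = 28 mm, are the clip spines. Lifted straight up, the bar passes behind the tips until the guard arms, level over it, stop it 24 mm (lowest clip setting) to 66 mm (highest) above rest.
- mouth (a point): Midway between the tip rods (x -17 to -9 mm from the stand's origin) at valley height, 190 mm: NOT the gap's height. The tips end 18 to 60 mm above this point (not reported: feel it). The underside of the guard arms is 18 mm above the tips. The 12 mm bar passes -x between tip and arm only in the 6 mm of height just below where the arms stop it; 3 mm below that stop is the middle.

How it is judged:
By the outcome, as a careful person would: the job done as asked, in the order asked, and still so for the second after the job is handed in, with the robot touching nothing.
It also fails if it takes over 69 s, if anything falls off the work surface, if the arm or the gripper's body presses on something with over 40 N, if the wrist force passes 120 N, or if a joint passes its speed limit or range.

## Working session

There is one attempt and no reset: what is moved stays moved. The work goes in short steps, Python scripts to look and compute and a tool call to move; the robot and the scene stay as the last step left them, time stands still between calls to the robot, and variables do not carry over. Pictures are saved under pics/ and viewed, at most 10 in all, crops included, and the job is handed in when it is done.

Besides the shell and the picture viewer there is one more tool, called after "Call:" by a JSON object that holds its "method" and its "body", one argument or row to a line. drive_tool: Moves the arm, as the interface text tells. Its arguments: {"type":"object","properties":{"deltas":{"type":"array","items":{"type":"array"}},"newtons":{"type":"number"}},"required":["deltas"]}

```bash
mkdir -p pics; python3 - <<'E'
from plant import *
import cv2
for n in("side","top"):
    cv2.imwrite(f"pics/{n}0.png",grab_frame(n)); c=camera_info(n); print(n,c)
print(sense(), ctrl.nose_length)
E
```

```text
side {'intrinsics': array([[463.43873732,   0.        , 320.01666178],
       [  0.        , 463.43873732, 229.22028361],
       [  0.        ,   0.        ,   1.        ]]), 'k1': -0.012546143647115137, 'rvec': array([ 0.5860494 , -2.78636498,  0.99605302]), 'tvec': array([0.55573574, 0.27163235, 1.20689097])}
top {'intrinsics': array([[574.05752407,   0.        , 322.69360893],
       [  0.        , 574.05752407, 241.86059346],
       [  0.        ,   0.        ,   1.        ]]), 'k1': 0.027455618588778832, 'rvec': array([ 2.19302997, -2.20557504,  0.05363569]), 'tvec': array([-0.01091577,  0.59359608,  1.56133269])}
{'t': 0.1, 'joints': array([-1.18657492e+00,  4.80786958e-01,  1.59680941e+00,  1.23158747e-05,
        1.06510845e+00, -4.65996676e-02]), 'joint_velocities': array([ 3.39706272e-04, -1.63405073e-03, -4.90263574e-04, -1.26233259e-03,
        5.79970407e-04, -4.23754160e-05]), 'joint_torque': array([ 1.70998110e-04, -9.52257800e+01, -4.31039786e+01, -8.31194620e-05,
        5.33756931e-03, -9.35388880e-05]), 'tool_pos': array([ 0.27136343, -0.59032327,  0.30332549]), 'eef_rot': array([-3.14048219e+00, -6.25641440e-05,  4.30815069e-01]), 'force': array([-1.28640509e+00, -1.01540411e-03, -1.46061203e-01]), 'moment': array([ 0.02413539,  0.00816664, -0.06028907]), 'grasp_force': 0.0, 'opening': 1.004206157778785} 0.0726
```

View pics/side0.png

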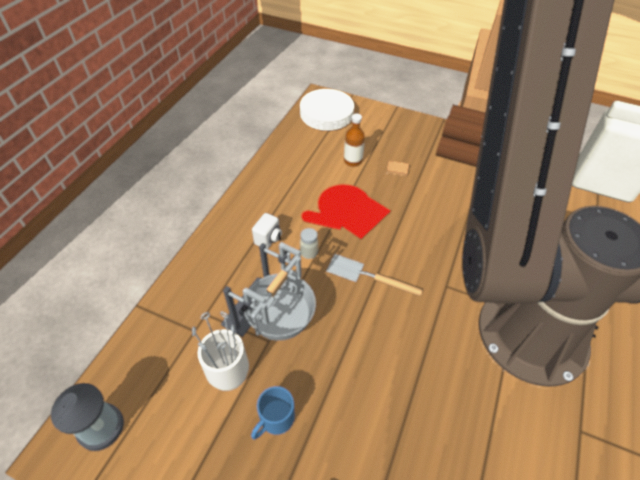

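View pics/top0.png

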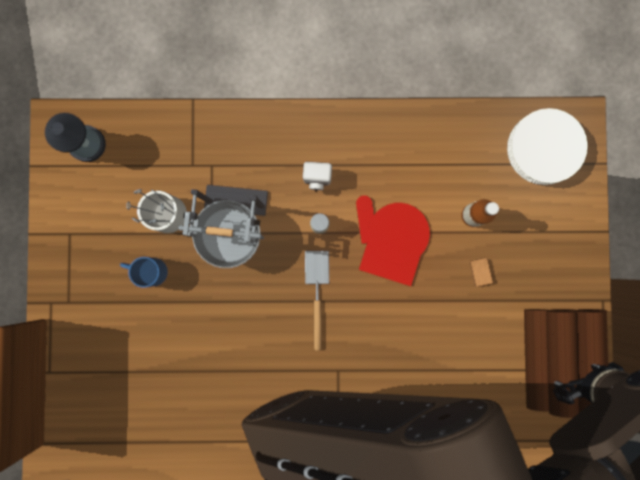

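The top view shows the pan and stand at about (226,233), the wooden grip at (219,232), the posts behind at (237,197) and the mitt palm at about (400,232). The thumb is at (365,205). I'll view enlarged crops next.

```bash
cat > h.py <<'E'
import numpy as np, cv2
from plant import *
def cam(n):
    c=camera_info(n); return c["intrinsics"],np.array([c["k1"],0,0,0,0.]),c["rvec"],c["tvec"]
def atz(n,uv,z):
    K,d,r,t=cam(n); R=cv2.Rodrigues(r)[0]
    p=cv2.undistortPoints(np.array(uv,float).reshape(-1,1,2),K,d).reshape(-1,2)
    C=-R.T@t; D=np.c_[p,np.ones(len(p))]@R
    return C+D*((np.array(z)-C[2])/D[:,2])[:,None]
def proj(n,P):
    K,d,r,t=cam(n); return cv2.projectPoints(np.array(P,float).reshape(-1,3),r,t,K,d)[0].reshape(-1,2)
E
python3 - <<'E'
from h import *
a=cv2.imread("pics/top0.png");b=cv2.imread("pics/side0.png")
A=cv2.resize(a[175:280,175:285],None,fx=5,fy=5,interpolation=2)[:525,:400+150]
cv2.imwrite("pics/c1.png",A)
B=cv2.resize(b[225:345,210:330],None,fx=5,fy=5,interpolation=2)
cv2.imwrite("pics/c2.png",B)
m=((a[...,2]>150)&(a[...,1]<60)&(a[...,0]<60)).astype(np.uint8)
n,l,s,c=cv2.connectedComponentsWithStats(m); i=1+s[1:,4].argmax(); print(s[i],c[i])
m=(l==i).astype(np.uint8)
d=cv2.distanceTransform(m,2,5); _,r,_,p=cv2.minMaxLoc(d); print("palm inscribed",p,r,atz("top",[p],.01))
cnt=max(cv2.findContours(m,0,1)[0],key=len)[:,0]
W=atz("top",cnt,.01)[:,:2]; np.save("triv.npy",W)
print(cv2.approxPolyDP(cnt,3,True)[:,0].tolist())
print("grip",atz("top",[[219,232]],.196),"pan ctr px",atz("top",[[226,235]],.06))
E
```

```text
[ 357  196   73   90 4565] [391.99780942 239.41840088]
palm inscribed (396, 236) 30.77829360961914 [[ 0.6086977  -0.21607873  0.01      ]]
[[360, 197], [362, 242], [367, 244], [360, 269], [409, 285], [428, 241], [424, 216], [414, 207], [400, 203], [374, 214], [371, 200]]
grip [[0.61045314 0.23746079 0.196     ]] pan ctr px [[0.6111165  0.24304879 0.06      ]]
```

View pics/c1.png

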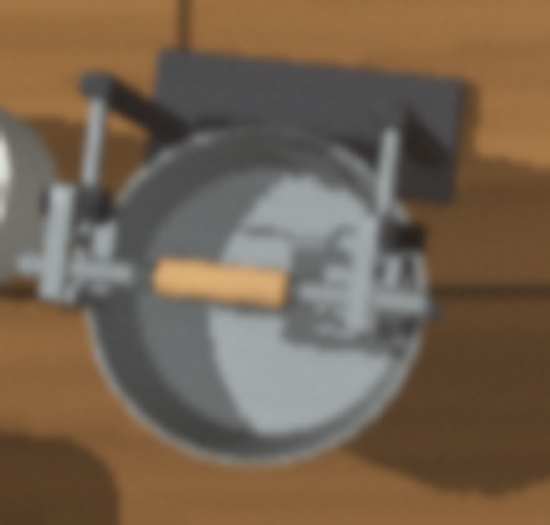

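View pics/c2.png

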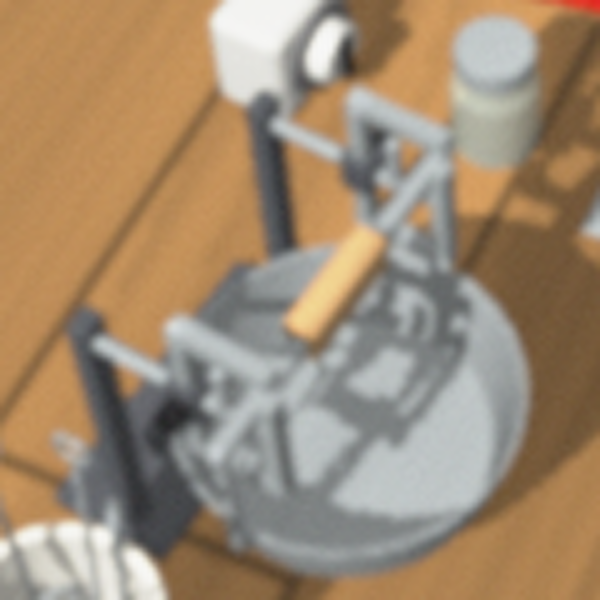

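The top crop shows the grip top running from (154,274) to (290,289), the base plate's rear edge from (165,52) to (465,80), and the two guard arms at about x 58 and x 365. The side crop has the grip centre near (337,284), with the C clips' arms well above the bar.

```bash
python3 - <<'E'
from h import *
from scipy.optimize import least_squares
o=np.array([175,175]); f=lambda p:(np.array(p)+.5)/5-.5+o
g=f([[154,274],[290,289]]); G=atz("top",g,.208); print("grip ends",G, np.linalg.norm(G[1]-G[0]))
y=G[0]-G[1]; print("yaw grip",-np.arctan2(y[0],y[1]), "ctr",G.mean(0))
b=atz("top",f([[165,52],[465,80]]),.012); y=b[0]-b[1]; print("plate",b,np.linalg.norm(y),"yaw",-np.arctan2(y[0],y[1]))
s=-np.arctan2(y[0],y[1]); print("stand origin from plate",b.mean(0)[:2]-.135*np.array([np.cos(s),np.sin(s)]))
us=(np.array([337,284])+.5)/5-.5+[210,225]; ut=g.mean(0)
r=least_squares(lambda P:np.r_[proj("top",P)[0]-ut,proj("side",P)[0]-us],[.61,.24,.2]); print("triang",r.x,r.fun)
W=np.load("triv.npy"); c=np.array([.609,-.216])
# palm arc: points far side from cuff (cuff to lower-left in picture)
for k in range(8):
    d=W-c; rr=np.hypot(*d.T); ax=np.array([.3,-.95])*0
    sel=(abs(rr-.085)<.006)
    c=least_squares(lambda q:np.hypot(*(W[sel]-q).T)-.085,c).x
print("palm",c,sel.sum(),len(W)); cf=atz("top",[[360,269],[409,285]],.01); m=cf.mean(0)[:2]; print("cuff",np.linalg.norm(cf[0]-cf[1]),np.linalg.norm(m-c),c-m)
E
```

```text
grip ends [[0.61611725 0.26794968 0.208     ]
 [0.6085387  0.20269563 0.208     ]] 0.06569266603146864
yaw grip -0.11562107487358562 ctr [0.61232797 0.23532266 0.208     ]
plate [[0.75216584 0.30178064 0.012     ]
 [0.73589296 0.13672449 0.012     ]] 0.16585637756218247 yaw -0.09827236042307476
stand origin from plate [0.60968076 0.23249799]
triang [0.61315627 0.23705336 0.19879475] [-0.03433617 -0.08904991  0.08994675  0.01100705]
palm [ 0.61398682 -0.22100917] 100 268
cuff 0.14102461053876636 0.12361426338824134 [ 0.11767852 -0.03784511]
```

Call:
{"method": "drive_tool", "body": {
  "deltas": [
    [[0.03,-0.028,-0.01],-6,1],
    [[0.065,-0.06,-0.03],-12,1],
    [[0.1,-0.093,-0.05],-18,1],
    [[0.135,-0.125,-0.07],-24,1],
    [[0.17,-0.158,-0.085],-30,1],
    [[0.205,-0.19,-0.097],-36,1],
    [[0.24,-0.223,-0.097],-42,1],
    [[0.275,-0.255,-0.097],-48,1],
    [[0.31,-0.288,-0.097],-54,1],
    [[0.345,-0.32,-0.097],-59.3,1],
    [[0.38,-0.353,-0.097],-59.3,1],
    [[0.415,-0.385,-0.097],-59.3,1]
  ],
  "newtons": 60
}}

```text
t: 1.3
tool_pos: [0.4879, -0.0654, 0.4009]
eef_rot: [-3.141, 0.0, 1.466]
force: [0.4, -0.1, -1.2]
opening: 1.001
grasp_force: 0.0
```

Call:
{"method": "drive_tool", "body": {
  "deltas": [
    [[0.04,0.012,0],0,1],
    [[0.08,0.024,0],0,1],
    [[0.12,0.036,0],0,1],
    [[0.16,0.048,0],0,1],
    [[0.2,0.06,0],0,1],
    [[0.24,0.071,0],0,1],
    [[0.275,0.081,0],0,1],
    [[0.3,0.088,0.0],0,1],
    [[0.314,0.092,0],0,1],
    [[0.314,0.092,0],0,1],
    [[0.314,0.092,0],0,1]
  ]
}}

```text
t: 2.4
tool_pos: [0.6119, 0.2345, 0.4006]
eef_rot: [-3.141, 0.001, 1.466]
force: [-0.1, -0.2, -0.5]
opening: 1.003
grasp_force: 0.0
```

```bash
python3 - <<'E'
from h import *
s=sense(); print(s["tool_pos"],s["eef_rot"],s["force"])
b=grab_frame("side");a=grab_frame("top")
A=cv2.resize(a[160:290,170:290],None,fx=3.3,fy=3.3,interpolation=2);B=cv2.resize(b[190:340,200:330],(390,450),interpolation=2)
A=cv2.copyMakeBorder(A,0,450-A.shape[0],0,0,0); cv2.imwrite("pics/c3.png",np.hstack([A,B]))
E
```

```text
[0.61185449 0.2344953  0.4005986 ] [-3.14092902e+00  6.81349236e-04  1.46590872e+00] [-0.07125842 -0.24114844 -0.4764659 ]
```

View pics/c3.png

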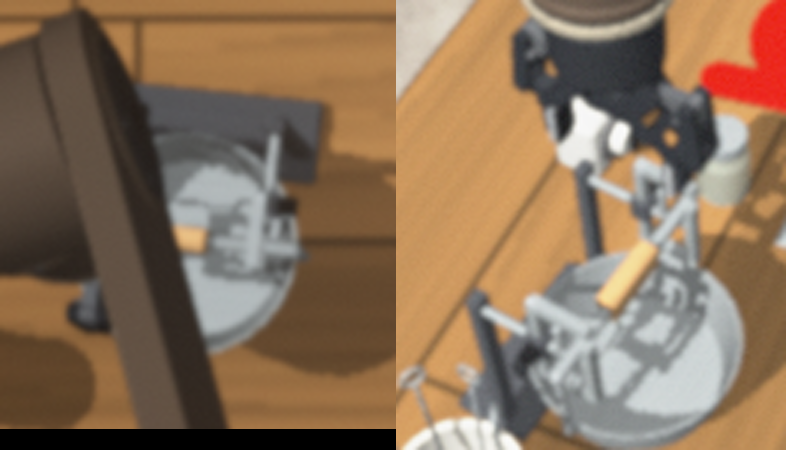

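The open gripper straddles the grip, with its fingers along the stand's x, clear of both clips. Descending.

Call:
{"method": "drive_tool", "body": {
  "deltas": [
    [[0,0,0.03],0,1],
    [[0,0,0.065],0,1],
    [[0,0,0.095],0,1],
    [[0,0,0.115],0,1],
    [[0,0,0.13],0,1],
    [[0,0,0.14],0,1],
    [[0,0,0.147],0,1],
    [[0,0,0.15],0,1],
    [[0,0,0.15],0,1]
  ]
}}

```text
t: 3.4
tool_pos: [0.6123, 0.2352, 0.2512]
eef_rot: [3.141, -0.0, 1.466]
force: [0.3, 0.5, 0.3]
opening: 0.998
grasp_force: 0.0
```

Call:
{"method": "drive_tool", "body": {
  "deltas": [
    [[0,0,0],0,0.5],
    [[0,0,0],0,0.4],
    [[0,0,0],0,0.35],
    [[0,0,0],0,0.3],
    [[0,0,0],0,0.28]
  ],
  "newtons": 20
}}

```text
t: 3.9
tool_pos: [0.6122, 0.2352, 0.251]
eef_rot: [3.141, -0.0, 1.466]
force: [-0.7, 0.4, 0.0]
opening: 0.284
grasp_force: 0.0
```

Call:
{"method": "drive_tool", "body": {
  "deltas": [
    [[0,0,0],0,0.24],
    [[0,0,0],0,0.22],
    [[0,0,0],0,0.2],
    [[0,0,0],0,0.15],
    [[0,0,0],0,0.1],
    [[0,0,0],0,0.0]
  ],
  "newtons": 20
}}

```text
t: 4.5
tool_pos: [0.6121, 0.2352, 0.2509]
eef_rot: [-3.141, 0.0, 1.466]
force: [-2.3, 1.7, 2.4]
opening: 0.208
grasp_force: 20.0
```

Call:
{"method": "drive_tool", "body": {
  "deltas": [
    [[0,0,0],0,0],
    [[0,0,0],0,0],
    [[0,0,0],0,0],
    [[0,0,-0.001],0,0],
    [[0,0,-0.003],0,0],
    [[0,0,-0.005],0,0],
    [[0,0,-0.005],0,0],
    [[0,0,-0.005],0,0]
  ],
  "newtons": 100
}}

```text
t: 5.3
tool_pos: [0.6121, 0.2351, 0.2558]
eef_rot: [-3.141, 0.0, 1.466]
force: [-0.4, 0.5, -6.6]
opening: 0.193
grasp_force: 97.6
```

```bash
python3 - <<'E'
from h import *
s=-.103;x=np.array([np.cos(s),np.sin(s)]);y=np.array([-x[1],x[0]]);o=np.array([.6123,.2352])
for L in (24,66,45,35,55):
    z=.202+L/1000+.005  # arm axis
    for yy in(.072,-.072):
        P=[[*(o+x*X+y*yy),z] for X in(.028,-.013)]
        print("stop",L,"y",yy,[((q-[210,225]+.5)*5).round().tolist() for q in proj("side",P)],[((q-[175,175]+.5)*5).round().tolist() for q in proj("top",P)])
E
```

```text
stop 24 y 0.072 [[193.0, 336.0], [272.0, 377.0]] [[69.0, 205.0], [59.0, 291.0]]
stop 24 y -0.072 [[370.0, 107.0], [445.0, 142.0]] [[372.0, 235.0], [363.0, 321.0]]
stop 66 y 0.072 [[183.0, 283.0], [264.0, 325.0]] [[47.0, 197.0], [38.0, 286.0]]
stop 66 y -0.072 [[366.0, 51.0], [443.0, 87.0]] [[360.0, 227.0], [351.0, 316.0]]
stop 45 y 0.072 [[188.0, 310.0], [268.0, 351.0]] [[58.0, 201.0], [49.0, 289.0]]
stop 45 y -0.072 [[368.0, 80.0], [444.0, 115.0]] [[366.0, 231.0], [357.0, 319.0]]
stop 35 y 0.072 [[191.0, 322.0], [270.0, 363.0]] [[63.0, 203.0], [54.0, 290.0]]
stop 35 y -0.072 [[369.0, 93.0], [444.0, 128.0]] [[369.0, 233.0], [360.0, 320.0]]
stop 55 y 0.072 [[185.0, 297.0], [266.0, 339.0]] [[53.0, 199.0], [43.0, 287.0]]
stop 55 y -0.072 [[367.0, 66.0], [443.0, 102.0]] [[363.0, 229.0], [354.0, 318.0]]
```

The model puts the arms near the lowest setting, with the stop at about 24–30 mm. I'll lift to 19 mm above rest, then feel in small steps.

Call:
{"method": "drive_tool", "body": {
  "deltas": [
    [[0,0,-0.002],0,0],
    [[0,0,-0.004],0,0],
    [[0,0,-0.006],0,0],
    [[0,0,-0.008],0,0],
    [[0,0,-0.01],0,0],
    [[0,0,-0.0115],0,0],
    [[0,0,-0.013],0,0],
    [[0,0,-0.014],0,0],
    [[0,0,-0.014],0,0],
    [[0,0,-0.014],0,0]
  ]
}}

```text
t: 6.3
tool_pos: [0.6122, 0.2351, 0.2699]
eef_rot: [-3.142, 0.0, 1.466]
force: [0.3, -1.4, -6.3]
opening: 0.192
grasp_force: 97.6
```

Call:
{"method": "drive_tool", "body": {
  "deltas": [
    [[0,0,-0.001],0,0],
    [[0,0,-0.002],0,0],
    [[0,0,-0.002],0,0]
  ]
}}

```text
t: 6.6
tool_pos: [0.6122, 0.2352, 0.2721]
eef_rot: [3.141, -0.0, 1.466]
force: [0.5, 0.6, -7.8]
opening: 0.196
grasp_force: 97.7
```

Call:
{"method": "drive_tool", "body": {
  "deltas": [
    [[0,0,-0.001],0,0],
    [[0,0,-0.0015],0,0],
    [[0,0,-0.0015],0,0]
  ]
}}

```text
t: 6.9
tool_pos: [0.6122, 0.2352, 0.2735]
eef_rot: [3.141, -0.0, 1.466]
force: [1.1, 0.5, -7.1]
opening: 0.191
grasp_force: 97.7
```

```bash
python3 -c "
from plant import *
s=sense();print(s['tool_pos'],s['force'],s['moment'])"
```

```text
[0.61222119 0.23518063 0.2734991 ] [ 1.07825266  0.48080865 -7.09004623] [-0.04286899 -0.09967339 -0.03003596]
```

Call:
{"method": "drive_tool", "body": {
  "deltas": [
    [[0,0,-0.001],0,0],
    [[0,0,-0.0015],0,0],
    [[0,0,-0.0015],0,0]
  ]
}}

```text
t: 7.2
tool_pos: [0.6122, 0.2352, 0.275]
eef_rot: [3.141, -0.0, 1.466]
force: [-0.9, 0.2, -6.4]
opening: 0.193
grasp_force: 97.7
```

Call:
{"method": "drive_tool", "body": {
  "deltas": [
    [[0,0,-0.001],0,0],
    [[0,0,-0.0015],0,0],
    [[0,0,-0.0015],0,0]
  ]
}}

```text
t: 7.5
tool_pos: [0.6122, 0.2352, 0.2765]
eef_rot: [3.141, -0.0, 1.466]
force: [-0.2, -0.1, -7.2]
opening: 0.19
grasp_force: 97.7
```

Call:
{"method": "drive_tool", "body": {
  "deltas": [
    [[0,0,-0.001],0,0],
    [[0,0,-0.0015],0,0],
    [[0,0,-0.0015],0,0]
  ]
}}

```text
t: 7.8
tool_pos: [0.6122, 0.2352, 0.278]
eef_rot: [3.141, -0.0, 1.466]
force: [-0.1, 0.6, -7.1]
opening: 0.187
grasp_force: 97.7
```

Call:
{"method": "drive_tool", "body": {
  "deltas": [
    [[0,0,-0.001],0,0],
    [[0,0,-0.0015],0,0],
    [[0,0,-0.0015],0,0]
  ]
}}

```text
t: 8.1
tool_pos: [0.6122, 0.2352, 0.2795]
eef_rot: [3.141, -0.0, 1.466]
force: [0.2, 0.6, -6.3]
opening: 0.193
grasp_force: 97.7
```

Call:
{"method": "drive_tool", "body": {
  "deltas": [
    [[0,0,-0.001],0,0],
    [[0,0,-0.0015],0,0],
    [[0,0,-0.0015],0,0]
  ]
}}

```text
t: 8.4
tool_pos: [0.6122, 0.2352, 0.281]
eef_rot: [3.141, -0.0, 1.466]
force: [0.3, 0.6, -6.5]
opening: 0.189
grasp_force: 97.7
```

```bash
python3 - <<'E'
from h import *
b=grab_frame("side");cv2.imwrite("pics/side4.png",b)
cv2.imwrite("pics/c4.png",cv2.resize(b[225:345,210:330],None,fx=5,fy=5,interpolation=2))
E
```

```text
(no output)
```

View pics/c4.png

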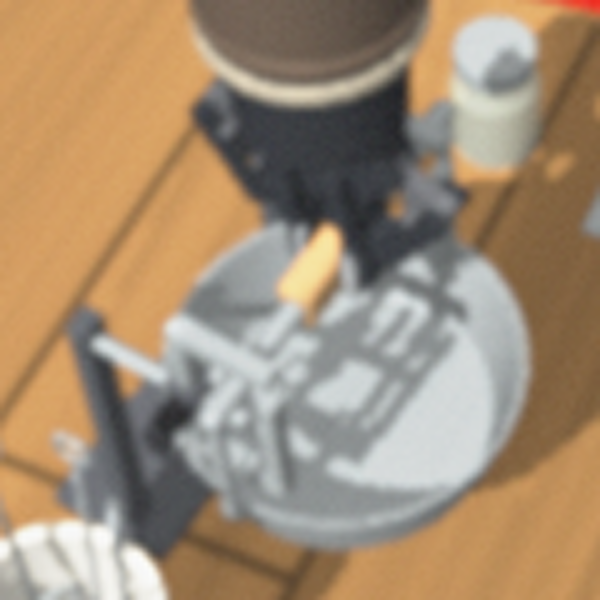

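The bar has risen to just below the left guard arm, which runs from (180,325) to (275,378). There's no contact yet, so I'll keep feeling.

Call:
{"method": "drive_tool", "body": {
  "deltas": [
    [[0,0,-0.001],0,0],
    [[0,0,-0.0015],0,0],
    [[0,0,-0.0015],0,0]
  ]
}}

```text
t: 8.75
tool_pos: [0.6122, 0.2352, 0.2825]
eef_rot: [3.141, -0.0, 1.466]
force: [-1.0, -0.1, -6.4]
opening: 0.199
grasp_force: 97.7
```

Call:
{"method": "drive_tool", "body": {
  "deltas": [
    [[0,0,-0.001],0,0],
    [[0,0,-0.0015],0,0],
    [[0,0,-0.0015],0,0]
  ]
}}

```text
t: 9.05
tool_pos: [0.6121, 0.2351, 0.2832]
eef_rot: [-3.141, 0.0, 1.466]
force: [3.7, 1.3, -19.6]
opening: 0.195
grasp_force: 98.2
```

Contact: about 13 N above the weight at z ≈ 0.283. I'll back down 3 mm below the stop and then ease out.

Call:
{"method": "drive_tool", "body": {
  "deltas": [
    [[0,0,0.0015],0,0],
    [[0,0,0.003],0,0],
    [[0,0,0.0042],0,0],
    [[0,0,0.0042],0,0],
    [[0,0,0.0042],0,0]
  ]
}}

```text
t: 9.55
tool_pos: [0.6122, 0.2352, 0.2799]
eef_rot: [3.141, -0.0, 1.466]
force: [-0.6, 0.7, -7.0]
opening: 0.197
grasp_force: 100.2
```

Call:
{"method": "drive_tool", "body": {
  "deltas": [
    [[0,-0.001,0],0,0],
    [[0,-0.002,0],0,0],
    [[0,-0.003,0],0,0],
    [[0,-0.004,0],0,0],
    [[0,-0.004,0],0,0]
  ]
}}

```text
t: 10.05
tool_pos: [0.608, 0.2356, 0.2797]
eef_rot: [-3.141, 0.0, 1.466]
force: [0.4, -0.0, -6.5]
opening: 0.192
grasp_force: 100.2
```

Call:
{"method": "drive_tool", "body": {
  "deltas": [
    [[0,-0.001,0],0,0],
    [[0,-0.002,0],0,0],
    [[0,-0.003,0],0,0],
    [[0,-0.004,0],0,0],
    [[0,-0.004,0],0,0]
  ]
}}

```text
t: 10.55
tool_pos: [0.6041, 0.236, 0.2797]
eef_rot: [-3.141, 0.0, 1.466]
force: [1.0, 0.6, -6.3]
opening: 0.193
grasp_force: 100.2
```

Call:
{"method": "drive_tool", "body": {
  "deltas": [
    [[0,-0.001,0],0,0],
    [[0,-0.002,0],0,0],
    [[0,-0.003,0],0,0],
    [[0,-0.004,0],0,0],
    [[0,-0.005,0],0,0],
    [[0,-0.005,0],0,0]
  ]
}}

```text
t: 11.15
tool_pos: [0.5991, 0.2366, 0.2797]
eef_rot: [-3.141, 0.0, 1.466]
force: [-0.5, 0.6, -6.7]
opening: 0.192
grasp_force: 100.2
```

Call:
{"method": "drive_tool", "body": {
  "deltas": [
    [[0,-0.0015,0],0,0],
    [[0,-0.003,0],0,0],
    [[0,-0.0045,0],0,0],
    [[0,-0.006,0],0,0],
    [[0,-0.0075,0],0,0],
    [[0,-0.009,0],0,0],
    [[0,-0.0105,0],0,0],
    [[0,-0.012,0],0,0]
  ]
}}

```text
t: 11.95
tool_pos: [0.5872, 0.2378, 0.2797]
eef_rot: [-3.142, 0.0, 1.466]
force: [0.4, -0.2, -6.9]
opening: 0.196
grasp_force: 100.2
```

Call:
{"method": "drive_tool", "body": {
  "deltas": [
    [[0,-0.0015,0],0,0],
    [[0,-0.003,0],0,0],
    [[0,-0.0045,0],0,0],
    [[0,-0.006,0],0,0],
    [[0,-0.008,0],0,0],
    [[0,-0.01,0],0,0],
    [[0,-0.012,0],0,0],
    [[0,-0.015,0],0,0],
    [[0,-0.018,0],0,0],
    [[0,-0.021,0],0,0],
    [[0,-0.024,0],0,0]
  ]
}}

```text
t: 13.05
tool_pos: [0.5632, 0.2403, 0.2797]
eef_rot: [-3.142, -0.0, 1.466]
force: [-0.4, 0.1, -6.8]
opening: 0.192
grasp_force: 100.2
```

Call:
{"method": "drive_tool", "body": {
  "deltas": [
    [[0,-0.004,0],0,0],
    [[0,-0.01,0],0,0],
    [[0,-0.018,0],0,0],
    [[0,-0.028,0],0,0],
    [[0,-0.038,0],0,0],
    [[0,-0.048,0],0,0],
    [[0,-0.058,0],0,0],
    [[0,-0.067,0],0,0],
    [[0,-0.074,0],0,0],
    [[0,-0.078,0],0,0],
    [[0,-0.08,0],0,0],
    [[0,-0.08,0],0,0]
  ]
}}

```text
t: 14.25
tool_pos: [0.4839, 0.2487, 0.2797]
eef_rot: [3.141, -0.0, 1.466]
force: [-0.3, 0.6, -6.2]
opening: 0.191
grasp_force: 100.1
```

Call:
{"method": "drive_tool", "body": {
  "deltas": [
    [[0,0,-0.01],0,0],
    [[-0.01,0,-0.025],0,0],
    [[-0.025,0,-0.04],0,0],
    [[-0.045,0,-0.05],0,0],
    [[-0.07,0,-0.055],0,0],
    [[-0.095,0,-0.055],0,0],
    [[-0.12,0,-0.055],0,0],
    [[-0.145,0,-0.055],0,0],
    [[-0.17,0,-0.055],0,0],
    [[-0.19,0,-0.055],0,0],
    [[-0.21,0,-0.055],0,0],
    [[-0.23,0.005,-0.055],0,0]
  ]
}}

```text
t: 15.45
tool_pos: [0.4638, 0.0176, 0.3361]
eef_rot: [3.141, 0.0, 1.465]
force: [1.0, -0.3, -6.6]
opening: 0.193
grasp_force: 100.1
```

Call:
{"method": "drive_tool", "body": {
  "deltas": [
    [[-0.022,0.013,0],0,0],
    [[-0.046,0.033,0],0,0],
    [[-0.07,0.053,0],0,0],
    [[-0.094,0.073,0],0,0],
    [[-0.118,0.091,0],0,0],
    [[-0.142,0.109,0],0,0],
    [[-0.166,0.128,0],0,0],
    [[-0.19,0.147,0],0,0],
    [[-0.21,0.162,0],0,0],
    [[-0.22,0.17,0],0,0],
    [[-0.2245,0.1735,0],0,0],
    [[-0.2245,0.1735,0],0,0]
  ]
}}

```text
t: 16.65
tool_pos: [0.6133, -0.2226, 0.3352]
eef_rot: [3.141, 0.0, 1.465]
force: [0.2, 0.2, -6.6]
opening: 0.191
grasp_force: 100.2
```

Call:
{"method": "drive_tool", "body": {
  "deltas": [
    [[0,0,0.01],0,0],
    [[0,0,0.03],0,0],
    [[0,0,0.05],0,0],
    [[0,0,0.07],0,0],
    [[0,0,0.085],0,0],
    [[0,0,0.095],0,0],
    [[0,0,0.1],0,0],
    [[0,0,0.1],0,0],
    [[0,0,0.1],0,0]
  ]
}}

```text
t: 17.55
tool_pos: [0.6141, -0.2221, 0.2353]
eef_rot: [3.141, 0.0, 1.466]
force: [-0.3, -0.2, -6.2]
opening: 0.194
grasp_force: 100.1
```

```bash
python3 - <<'E'
from h import *
b=grab_frame("side");a=grab_frame("top")
A=cv2.resize(a[170:310,330:460],(390,420),interpolation=2);B=cv2.resize(b[150:290,270:400],(390,420),interpolation=2)
cv2.imwrite("pics/c5.png",np.hstack([A,B])); print(sense()["tool_pos"],sense()["eef_rot"])
p=np.array([.614,-.222]); print(proj("top",[[*p,.01]]),proj("side",[[*p,.01]]))
E
```

```text
[ 0.61413791 -0.22218039  0.23550366] [3.14035743e+00 3.51960265e-04 1.46575625e+00]
[[398.13084623 234.06370528]] [[345.52120759 202.2563269 ]]
```

View pics/c5.png

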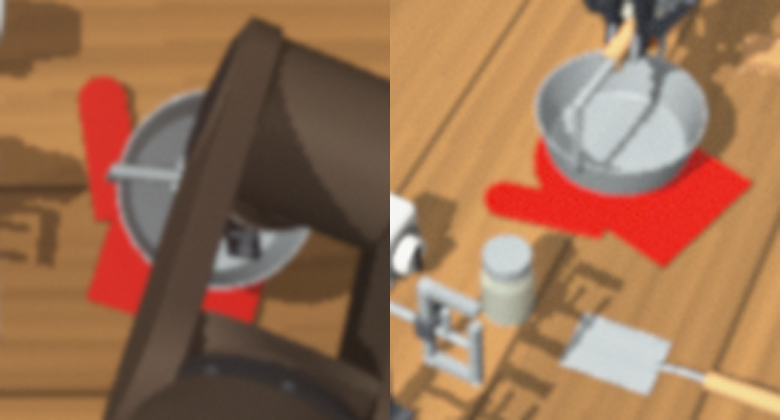

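The pan hangs level and upright over the palm. Contact is expected at TCP z ≈ 0.210.

Call:
{"method": "drive_tool", "body": {
  "deltas": [
    [[0,0,0.004],0,0],
    [[0,0,0.009],0,0],
    [[0,0,0.014],0,0],
    [[0,0,0.018],0,0],
    [[0,0,0.02],0,0],
    [[0,0,0.021],0,0],
    [[0,0,0.022],0,0],
    [[0,0,0.022],0,0]
  ]
}}

```text
t: 18.45
tool_pos: [0.6138, -0.222, 0.2127]
eef_rot: [3.142, 0.0, 1.466]
force: [0.6, -0.3, -6.3]
opening: 0.195
grasp_force: 100.1
```

Call:
{"method": "drive_tool", "body": {
  "deltas": [
    [[0,0,0.001],0,0],
    [[0,0,0.0015],0,0],
    [[0,0,0.0015],0,0]
  ]
}}

```text
t: 18.75
tool_pos: [0.6137, -0.222, 0.2112]
eef_rot: [-3.142, -0.0, 1.466]
force: [-0.0, -0.4, -6.9]
opening: 0.192
grasp_force: 100.1
```

Call:
{"method": "drive_tool", "body": {
  "deltas": [
    [[0,0,0.0005],0,0],
    [[0,0,0.001],0,0],
    [[0,0,0.001],0,0]
  ]
}}

```text
t: 19.05
tool_pos: [0.6138, -0.2221, 0.2106]
eef_rot: [3.141, 0.0, 1.466]
force: [-2.5, 0.5, 0.4]
opening: 0.192
grasp_force: 101.2
```

Touched down, with the weight carried by the trivet. Easing the grip and opening gently.

Call:
{"method": "drive_tool", "body": {
  "deltas": [
    [[0,0,0],0,0],
    [[0,0,0],0,0],
    [[0,0,0],0,0.2]
  ],
  "newtons": 20
}}

```text
t: 19.35
tool_pos: [0.614, -0.2221, 0.2104]
eef_rot: [3.141, 0.0, 1.466]
force: [-0.9, -0.4, 2.1]
opening: 0.205
grasp_force: 47.9
```

Call:
{"method": "drive_tool", "body": {
  "deltas": [
    [[0,0,0],0,0.22],
    [[0,0,0],0,0.25],
    [[0,0,0],0,0.3],
    [[0,0,0],0,0.4],
    [[0,0,0],0,0.5],
    [[0,0,0],0,0.6],
    [[0,0,0],0,0.7],
    [[0,0,0],0,0.7]
  ]
}}

```text
t: 20.15
tool_pos: [0.6137, -0.2221, 0.2102]
eef_rot: [-3.142, -0.0, 1.466]
force: [0.1, 0.0, 0.7]
opening: 0.698
grasp_force: 0.0
```

Call:
{"method": "drive_tool", "body": {
  "deltas": [
    [[0,0,-0.003],0,0.7],
    [[0,0,-0.008],0,0.7],
    [[0,0,-0.016],0,0.7],
    [[0,0,-0.03],0,0.7],
    [[0,0,-0.05],0,0.7],
    [[0,0,-0.08],0,0.7],
    [[0,0,-0.12],0,0.7],
    [[0,0,-0.15],0,0.7],
    [[0,0,-0.17],0,0.7],
    [[0,0,-0.18],0,0.7],
    [[0,0,-0.18],0,0.7]
  ]
}}

```text
t: 21.25
tool_pos: [0.614, -0.2222, 0.3921]
eef_rot: [3.139, 0.001, 1.466]
force: [0.0, 0.5, -0.4]
opening: 0.7
grasp_force: 0.0
```

Call:
{"method": "drive_tool", "body": {
  "deltas": [
    [[0,-0.02,0],0,0.7],
    [[0,-0.05,0],0,0.7],
    [[0,-0.08,0],0,0.7],
    [[0,-0.11,0],0,0.7],
    [[0,-0.13,0],0,0.7],
    [[0,-0.14,0],0,0.7],
    [[0,-0.14,0],0,0.7]
  ]
}}

```text
t: 21.95
tool_pos: [0.4737, -0.2072, 0.3898]
eef_rot: [-3.141, -0.0, 1.465]
force: [0.0, -0.3, 0.1]
opening: 0.7
grasp_force: 0.0
```

```bash
python3 - <<'E'
from h import *
b=grab_frame("side");a=grab_frame("top")
A=cv2.resize(a[90:330,100:540],(660,360));B=cv2.resize(b[150:290,270:400],(223,240),interpolation=2)
C=np.zeros((600,660,3),np.uint8);C[:360]=A;C[360:,:223]=B;C[360:,230:230+300]=cv2.resize(b[90:430,180:500],(300,240))
cv2.imwrite("pics/c6.png",C)
s=sense();print(s["t"],s["force"],s["tool_pos"],s["joint_velocities"].max())
E
```

```text
22.05 [0.37638299 0.05484362 0.37146445] [ 0.47518375 -0.20753515  0.38997163] 0.011332694114535705
```

View pics/c6.png

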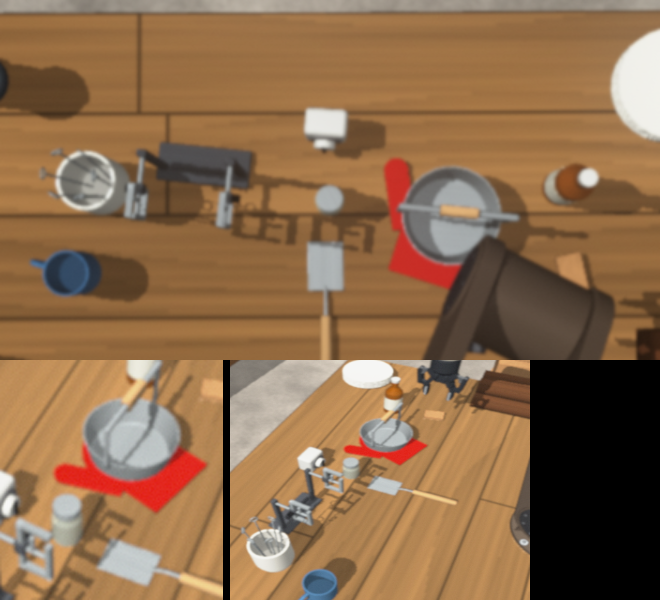

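The pan stands upright at about (450,215) in the crop, which is (400,233) in the top image against the palm at (398,234). The gripper is clear and nothing else has moved.

```bash
python3 -c "
from plant import *
print(ticket.close_job())"
```

```text
the job is handed in; nothing more can be done
None
```

The pan is off the hook stand and standing upright in the middle of the trivet's palm, with the gripper clear; the highest contact force I read was about 13 N, and I handed the job in at about 22 s.

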